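# Send the checked plate down the collection chute

### The job

The square rubber-faced plate on the inspection stand has been checked: slide the gate fully open, slide the plate along its lane and off the ledge so that it drops into the chute and ends up lying in the catch tray, then slide the gate fully shut again. The lane hugs the plate, so it has to be moved by pressing a closed gripper on its rubber face and dragging it: press firmly enough that it does not slip but gently (keep the force on the plate and on the gate under 25 N), do not lift it out of the lane, and leave the other things alone.

Things in the scene. Friction and masses are not known exactly. Their poses are not given: they have to be found in the camera images.
- stand: Fixed white stand, steel deck 120 mm above the table. Origin: on the table, under the middle of the lane's end at the ledge edge. x runs along the lane, out over the ledge and down the chute; y left of that; z up. In this frame (mm) the deck covers x -110 to 0, y -65 to 133, the ledge edge is x = 0. All other points listed have its axes.
- lane (a point): Middle of the lane on the deck, stand x -38, y 0, z 120 mm. The lane is a pocket on the deck, open at the ledge, 60 mm wide (stand y -30 to 30); walls 18 mm high, 6 mm thick: right wall stand x -84 to 0, left wall -84 to -14, back wall's inner face at -77. A spring housing 14 mm high stands behind the left wall (stand x -79 to -49, y 36 to 66).
- shoe_at (a point): Where a small brass sprung shoe comes out of the left wall, stand x -64, y 24, z 124 mm. It reaches 6 mm into the lane (up to 12 without the plate) and presses the plate's rear against the right wall with about 8 N: starting the plate takes some 5 N along the lane; after about 15 mm it is past the shoe and slides freely.
- tray (a point): Middle of the catch tray's floor, stand x 143, y 0, z 6 mm. Below the ledge an open 45-degree chute, 86 mm wide between cheeks 4 mm thick with tops 105 mm above the table, starts 100 mm above the table and runs down into this open tray, stand x 85 to 201 mm, walls up to 65 mm above the table.
- plate: Steel plate, 56 mm along the lane (x), 54 across, 7 thick, plus a black grippy rubber face 50 x 48 x 3 mm: 10 mm high, below the lane's walls; about 0.19 kg. Origin: centre of its underside, z up. It starts flat at stand x -46, y -3 mm, with 2 to 4 mm behind it: no room for a finger behind or beside it. Its centre must pass the ledge edge to tip off when the press is lifted.
- plate_face (a point): Centre of the plate's rubber face, 10 mm above its underside. Friction coefficient of the rubber on fingers about 1, of the steel on the deck about 0.3: a downward press of 11 to 14 N drags it without slipping. All is rigid: a fraction of a millimetre changes the press by newtons, and while the shoe resists, the drag tends to raise the press; it drops as the shoe lets go.
- gate (a joint): Position in m of the sliding gate: 0 shut (fully across the lane's mouth, against its stop), 0.08 fully open (other stop). It moves along the stand's +y to open, stays where it is left and takes about 2 N to slide. The gate is an upright panel 6 mm thick, 66 mm wide, 22 mm high above the deck, its middle plane 7 mm before the ledge edge (stand x = -7 mm).
- gate_post (a point): Centre of the top of the gate's square grey post, 14 x 14 mm, by which the gate is moved; the top is 54 mm above the deck and the post goes down 32 mm from it to the top of the gate panel. Gate shut, it is at stand x = -7, y = 24 mm. It moves with the gate; its axes are the stand's.
- jar_a: White jar with red cap, 56 mm wide, 60 mm high, standing near the chute. Origin under its middle. Leave alone.
- jar_b: White jar with red cap, 56 mm wide, 60 mm high. Origin under its middle. Leave alone.
- reel: Pink reel, 40 mm wide, 38 mm high, standing to the right of the stand. Origin under its middle. Leave alone.
- disc_a: Steel disc, 32 mm wide, 5 mm thick, flat beside the chute. Origin under its middle. Leave alone.
- disc_b: Brass disc, 26 mm wide, 5 mm thick. Origin under its middle. Leave alone.
- dish: Steel bowl, 120 mm wide, 40 mm high. Origin under its middle. Leave alone.
- brush: Brush with wooden handle, 170 mm long, lying along its x axis. Origin under its middle. Leave alone.
- vial: Clear specimen tube with blue cap, 28 mm wide, 100 mm high. Origin under its middle. Leave alone.
Things that resemble listed ones, but are neither listed nor needed, are in the scene too. Leave any blue look-alike of the plate alone.

How it is judged:
By the outcome, as a careful person would: the job done as asked, in the order asked, and still so for the second after the job is handed in, with the robot touching nothing.
It also fails if it takes over 67 s, if anything falls off the work surface, if the arm or the gripper's body presses on something with over 40 N, if the wrist force passes 120 N, or if a joint passes its speed limit or range.

### The arm

A 7-joint arm with a two-finger parallel gripper is mounted at the origin on the work surface. World frame = base frame: x ahead of the robot, y to its left, z up, the work surface at z = 0. Lengths are in m, angles in rad, forces in N, time in s.
With the tool pointing down it reaches from about 0.425 to 0.95 m from the base axis. Payload 4.7 kg.
Tool frame: the origin (TCP) lies midway between the tips of the shut fingers; the grasp point (between the pads) lies bot.grip_point_offset behind it (bot.grip_point_offset is the distance from the TCP to the grasp point, in m); z points along the fingers, y is the line along which they close (so a half turn about z gives the same grasp; the last joint's range is limited). The gripper opens to 85 mm and grips with 20 to 120 N. Pads are 22 mm wide; open, the fingers measure 114 mm over their backs; the gripper's body (76 mm by 85 mm) begins 54 mm behind the grasp point. The pads swing forward as they close: fully open they stand 13 mm farther back than shut.
Start: joints at [-1.253, 0.469, -0.049, 1.532, 0.024, 1.141, -0.082], TCP at [0.229, 0.635, 0.204] pointing down, gripper open.
Joint ranges: [-2.59, 2.59], [-0.33, 1.99], [-1.39, 1.29], [0.1, 2.45], [-1.04, 4.18], [0.21, 1.99], [-2.66, 2.66]. Speed limits (rad/s): [2.57, 2.57, 3.14, 3.14, 3.14, 3.14, 3.14].

### API

Orientations are given as a rotation vector (axis times angle).
In Python, from station import bot gives the robot as it stands.
- The arm moves only by the shell command python3 -m handwheel 'ROWS' [FORCE]. ROWS is JSON, a list of rows, each an object with "slide": the shift along the tool's x, y, z each as a share of 20 cm, from -1 to 1, a list of three; "twist": the turn about the tool's z as a share of 60 degrees, from -1 to 1; "fingers": the closure in counts, from 0 (fully open) to 255 (shut). A call has 1 to 10 rows; each row is the pose to reach, as a shift and turn from the pose commanded when the call began, along the tool's axes at that moment; what a row does not reach only later rows make up. A row lasts 1/12 s, in which the tool goes at most 41.7 mm and 7.16 degrees, less where a joint would pass 70% of its speed; a pose out of reach is approached as far as the arm can. A call with a number of a shift or a turn outside -1 to 1 is refused whole. A call with a gripper value outside its range is refused whole. The fingers move at their own pace and stop on an object; FORCE is the grip in N (left out, the last holds). Time passes only in rows, so rows that repeat a pose let the fingers close. It gives the time, the measured TCP pose, the force, the opening and the grip force at its end, in the units of the state.
- bot.get_obs(): the state, without advancing time (a new reading comes with each control period).
- bot.capture(name): name is "scene" or "top" or "wrist"; returns a dict with "img" (384x512x3 uint8, red, green, blue), "range_z" (384x512 float32, m along the optical axis (not along the pixel's ray), 0 where there is no reading), "fx", "fy", "cx", "cy" (pixels), "D" ([k1, k2, p1, p2, k3] as OpenCV has them; the pictures are not rectified), "pose" (4x4, takes a point from camera to world coordinates). Camera axes: x right, y down, z forward; pixel columns grow to the right and rows downward; lengths in m; the calibration is good to about 2 mm. A picture is of the moment at which its call begins.
- bot.close_job(): hands the job in; it is judged then, once.
Trained networks look in the newest picture that a camera, given by its name, has taken for a name from the list of things; names that differ only in an ending like _2 or _b are one class to them, and where a whole thing is asked for, a point or a joint stands for the part that bears it (a point fixed in the world has none). Each returns a list of dicts, best first, with "confidence" (0 to 1); they miss things now and then, are a little off and sometimes report something else, mostly with a low value. They report only what shows in the picture. A call takes as long as a camera call. They do not tell look-alikes from the thing itself.
- bot.regions_of(camera, label): "region" (384x512 bool, what is visible of it) and "rect" ([centre column, centre row, width, height] in pixels, round what is visible of it).
- bot.spot_point(camera, label): "pixel" ([column, row] in pixels: a listed point, or the origin of a listed thing).
The state is a dict: "time": time; "q": joint angles; "joint_velocities": joint speeds; "joint_torque": joint torques, N m; "ee_pos": TCP position; "eef_rot": TCP orientation; "force": force on the tool from outside, world axes, zero at the start; "ft_torque": the same for the moment, N m; "finger_gap": opening from 0.0 (shut) to 1.0 (fully open); "gripper_force": force on a finger pad.
Only numpy, scipy, OpenCV 4.12 (cv2) and the standard library are available. Lean on these libraries where they do the work, as an engineer would, in place of code of your own. Each camera call takes 0.05 s, during which the arm holds its last target. There are 200 camera calls.

## Working session

There is one attempt and no reset: what is moved stays moved. The work goes in short steps, Python scripts to look and compute and a shell command to move; the robot and the scene stay as the last step left them, time stands still between calls to the robot, and variables do not carry over. Pictures are saved under pics/ and viewed, at most 10 in all, crops included, and the job is handed in when it is done.

```bash
mkdir -p pics; ls; cat > h.py <<'E'
import numpy as np, cv2
from station import bot
from scipy.spatial.transform import Rotation as R
def cap(n):
    return bot.capture(n)
def ray(c,px):
    K=np.array([[c['fx'],0,c['cx']],[0,c['fy'],c['cy']],[0,0,1.]])
    u=cv2.undistortPoints(np.array([[px]],float),K,np.array(c['D'],float))[0,0]
    return np.array([u[0],u[1],1.])
def world(c,px,z=None):
    P=np.array(c['pose']);r=ray(c,px)
    if z is None:
        a,b=int(round(px[0])),int(round(px[1]))
        w=c['range_z'][max(b-1,0):b+2,max(a-1,0):a+2];w=w[w>0]
        if not len(w): return None
        return P[:3,:3]@(r*np.median(w))+P[:3,3]
    d=P[:3,:3]@r
    return P[:3,3]+d*(z-P[2,3])/d[2]
def proj(c,p):
    P=np.array(c['pose']);q=P[:3,:3].T@(np.array(p)-P[:3,3])
    K=np.array([[c['fx'],0,c['cx']],[0,c['fy'],c['cy']],[0,0,1.]])
    return cv2.projectPoints(q.reshape(1,3),np.zeros(3),np.zeros(3),K,np.array(c['D'],float))[0].ravel()
def save(c,f): cv2.imwrite('pics/'+f,c['img'][:,:,::-1])
E
python3 - <<'E'
from h import *
np.set_printoptions(precision=4,suppress=True)
o=bot.get_obs();print(o, bot.grip_point_offset)
ims=[]
for n in ['scene','top']:
    c=cap(n);ims.append(c['img']);print(n,c['pose'][:3,3])
    for l in ['stand','plate','plate_face','gate_post','lane','tray','shoe_at','gate']:
        for d in bot.spot_point(n,l)[:3]:
            print(l,np.round(d['pixel'],1),round(d['confidence'],2),world(c,d['pixel']))
c=np.vstack(ims);cv2.imwrite('pics/a.png',cv2.resize(c[:,:,::-1],(400,600),interpolation=cv2.INTER_AREA) if 0 else np.hstack(ims)[:,:,::-1][:, :, :] if 0 else cv2.resize(np.hstack(ims)[:,:,::-1],(800,300),interpolation=cv2.INTER_AREA))
cv2.imwrite('pics/top.png',ims[1][:,:,::-1])
E
```

```text
pics
{'time': 0.0, 'q': array([-1.2529,  0.4695, -0.0486,  1.5337,  0.0241,  1.141 , -0.0823]), 'joint_velocities': array([ 0.0006, -0.    , -0.0002, -0.0012,  0.0001,  0.0002,  0.0003]), 'joint_torque': array([  0.0001, -51.0316,  -0.0463, -23.7721,   0.0107,   0.0075,
        -0.    ]), 'ee_pos': array([0.2292, 0.6342, 0.2028]), 'eef_rot': array([-0.5419, -3.0942,  0.0031]), 'force': array([-0.4868, -0.0984,  0.8712]), 'ft_torque': array([-0.051 ,  0.0275, -0.0124]), 'gripper_force': 0.0, 'finger_gap': 1.0011894824457388} 0.0187
scene [ 1.3973 -0.4737  0.7515]
stand [216.2 246.5] 0.76 [ 0.6675 -0.1229  0.0735]
plate [205.5 202.2] 0.75 [ 0.5615 -0.0957  0.1302]
plate [165.7 219.5] 0.69 [ 0.4222 -0.1596  0.0113]
plate_face [164.  218.6] 0.78 [ 0.4156 -0.1621  0.0112]
plate_face [206.1 195.8] 0.75 [ 0.5359 -0.0813  0.1302]
plate_face [330.7 180. ] 0.37 [ 0.4789  0.3994 -0.0009]
gate_post [227.8 188.4] 0.71 [ 0.5895 -0.046   0.1707]
gate_post [358.3 195.7] 0.4 [0.6156 0.3931 0.0164]
lane [209.7 202.6] 0.86 [ 0.5843 -0.0947  0.1421]
tray [246.8 278.6] 0.91 [ 0.7911 -0.1112  0.065 ]
shoe_at [213.5 191.4] 0.79 [ 0.5229 -0.0534  0.1273]Traceback (most recent call last):
  File "<stdin>", line 8, in <module>
ValueError: it knows: brush, disc, dish, gate_post, jar, lane, plate, plate_face, reel, shoe_at, stand, tray, vial
```

```bash
python3 - <<'E'
from h import *
np.set_printoptions(precision=4,suppress=True)
c=cap('scene');s=c['img']
n='top';c=cap(n);save(c,'top.png');print(c['pose'])
for l in ['stand','plate','plate_face','gate_post','lane','tray','shoe_at']:
    for d in bot.spot_point(n,l)[:3]:
        print(l,np.round(d['pixel'],1),round(d['confidence'],2),world(c,d['pixel']))
cv2.imwrite('pics/a.png',np.vstack([cv2.resize(s[150:310,130:290],(560,560),interpolation=cv2.INTER_CUBIC)])[:,:,::-1])
E
```

```text
[[-0.0096 -0.9886  0.15    0.4087]
 [-0.9999  0.0077 -0.0129  0.0044]
 [ 0.0116 -0.1501 -0.9886  1.2083]
 [ 0.      0.      0.      1.    ]]
stand [278.2 186.9] 0.82 [ 0.5655 -0.0644  0.1313]
plate [286.4 196.9] 0.91 [ 0.5363 -0.0877  0.1301]
plate [304.6 242.7] 0.73 [ 0.4041 -0.153   0.0097]
plate_face [285.4 194.6] 0.83 [ 0.5431 -0.085   0.1291]
plate_face [306.6 243.1] 0.68 [ 0.4028 -0.1596  0.0078]
gate_post [272.9 181.7] 0.47 [ 0.5762 -0.0479  0.1602]
lane [280.3 191.6] 0.57 [ 0.5519 -0.0703  0.13  ]
lane [276.5 203.1] 0.52 [ 0.519  -0.059   0.1264]
tray [276.  140.7] 0.84 [ 0.7378 -0.068   0.0049]
shoe_at [277.  201.3] 0.83 [ 0.5239 -0.0604  0.1292]
```

View pics/top.png

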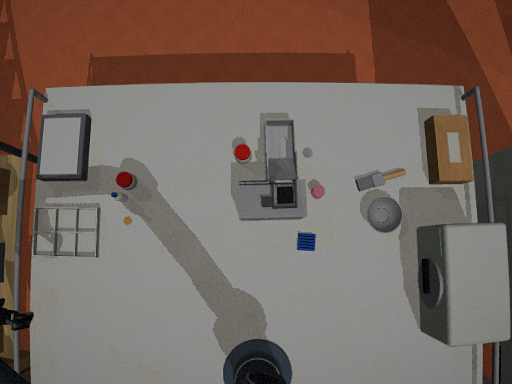

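View pics/a.png

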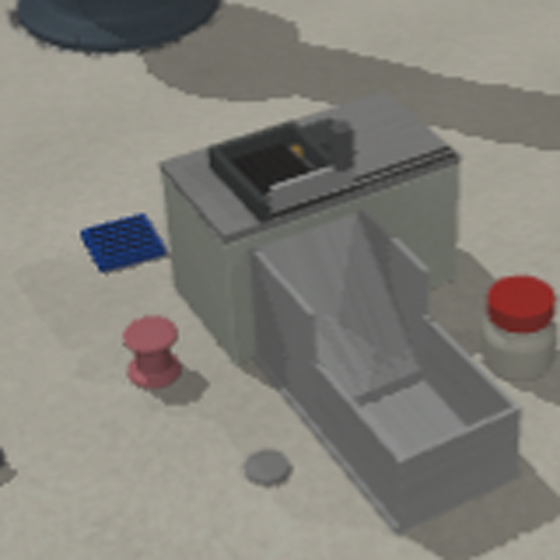

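Top view: plate (black square) in its lane on the stand at about (286,196). Its blue look-alike lies flat on the table at (306,242). Only the black one sits on the stand (z≈0.13), so that is the plate, and the enlarged crop confirms it. The gate is the light panel across the lane's mouth. Next I get the stand pose from depth.

```bash
cat >> h.py <<'E'
def cloud(c):
    v,u=np.mgrid[0:384,0:512];K=np.array([[c['fx'],0,c['cx']],[0,c['fy'],c['cy']],[0,0,1.]])
    n=cv2.undistortPoints(np.stack([u,v],-1).reshape(-1,1,2).astype(float),K,np.array(c['D'],float)).reshape(-1,2)
    z=c['range_z'].reshape(-1);P=np.array(c['pose'])
    p=np.c_[n*z[:,None],z]@P[:3,:3].T+P[:3,3];p[z<=0]=np.nan
    return p.reshape(384,512,3)
def totool(d,o=None):
    o=o or bot.get_obs();return R.from_rotvec(o['eef_rot']).as_matrix().T@np.array(d)
E
python3 - <<'E'
from h import *
np.set_printoptions(precision=4,suppress=True)
c=cap('top');p=cloud(c)
m=(np.abs(p[...,2]-.120)<.006)&(np.abs(p[...,0]-.52)<.13)&(np.abs(p[...,1]+.05)<.15)
q=p[m];print(len(q),np.median(q[:,2]))
rc=cv2.minAreaRect((q[:,:2]*1000).astype(np.float32));print(rc,cv2.boxPoints(rc))
m=(p[...,2]>.05)&(p[...,2]<.075)&(np.abs(p[...,0]-.73)<.12)&(np.abs(p[...,1]+.07)<.07)
rc=cv2.minAreaRect((p[m][:,:2]*1000).astype(np.float32));print('tray',rc)
o=bot.get_obs();w=cap('wrist');T=np.eye(4);T[:3,:3]=R.from_rotvec(o['eef_rot']).as_matrix();T[:3,3]=o['ee_pos']
print('cam in tool',np.linalg.inv(T)@w['pose'],w['fx'],'\nR',T[:3,:3])
print('shift to (.53,-.07,.36)/.2',totool(np.array([.50,-.07,.38])-o['ee_pos'])/.2)
E
```

```text
1852 0.12005904666788014
((534.4064331054688, -47.368255615234375), (110.64009857177734, 198.619384765625), 0.9656757712364197) [[ 477.4205   50.995 ]
 [ 480.7679 -147.5962]
 [ 591.3923 -145.7315]
 [ 588.0449   52.8597]]
tray ((703.3192138671875, -77.79417419433594), (179.71434020996094, 94.72211456298828), 0.22141528129577637)
cam in tool [[ 0.     -0.9538 -0.3006  0.0773]
 [ 1.     -0.0001  0.0004  0.0008]
 [-0.0004 -0.3006  0.9538 -0.1696]
 [ 0.      0.      0.      1.    ]] 277.63102225493043 
R [[-0.9405  0.3399 -0.    ]
 [ 0.3399  0.9405  0.0001]
 [ 0.0001  0.0001 -1.    ]]
shift to (.53,-.07,.36)/.2 [-2.4705 -2.8543 -0.8807]
```

```bash
r='x'; python3 -m handwheel '[{"slide":[-0.865,-0.917,-0.162],"twist":0,"fingers":255},{"slide":[-0.865,-0.917,-0.162],"twist":0,"fingers":255},{"slide":[-0.865,-0.917,-0.162],"twist":0,"fingers":255},{"slide":[-0.865,-0.917,-0.162],"twist":0,"fingers":255},{"slide":[-0.865,-0.917,-0.162],"twist":0,"fingers":255},{"slide":[-0.865,-0.917,-0.162],"twist":0,"fingers":255},{"slide":[-0.865,-0.917,-0.162],"twist":0,"fingers":255},{"slide":[-0.865,-0.917,-0.162],"twist":0,"fingers":255}]' 20
python3 -m handwheel '[{"slide":[-0.865,-0.917,-0.162],"twist":0,"fingers":255},{"slide":[-0.865,-0.917,-0.162],"twist":0,"fingers":255},{"slide":[-0.865,-0.917,-0.162],"twist":0,"fingers":255},{"slide":[-0.865,-0.917,-0.162],"twist":0,"fingers":255},{"slide":[-0.865,-0.917,-0.162],"twist":0,"fingers":255},{"slide":[-0.865,-0.917,-0.162],"twist":0,"fingers":255},{"slide":[-0.865,-0.917,-0.162],"twist":0,"fingers":255},{"slide":[-0.865,-0.917,-0.162],"twist":0,"fingers":255}]'
python3 -m handwheel '[{"slide":[-0.865,-0.917,-0.162],"twist":-0.347,"fingers":255},{"slide":[-0.865,-0.917,-0.162],"twist":-0.347,"fingers":255},{"slide":[-0.865,-0.917,-0.162],"twist":-0.347,"fingers":255},{"slide":[-0.865,-0.917,-0.162],"twist":-0.347,"fingers":255},{"slide":[-0.865,-0.917,-0.162],"twist":-0.347,"fingers":255},{"slide":[-0.865,-0.917,-0.162],"twist":-0.347,"fingers":255},{"slide":[-0.865,-0.917,-0.162],"twist":-0.347,"fingers":255},{"slide":[-0.865,-0.917,-0.162],"twist":-0.347,"fingers":255}]'
python3 - <<'E'
from h import *
np.set_printoptions(precision=4,suppress=True)
o=bot.get_obs();print(o['ee_pos'],o['eef_rot'],o['force'],o['q'])
c=cap('wrist');save(c,'w1.png');p=cloud(c)
for l in ['plate_face','gate_post','lane','shoe_at','stand']:
    for d in bot.spot_point('wrist',l)[:2]:
        print(l,np.round(d['pixel'],1),round(d['confidence'],2),world(c,d['pixel']))
m=(np.abs(p[...,2]-.120)<.004)&(np.abs(p[...,0]-.53)<.13)&(np.abs(p[...,1]+.05)<.15)
rc=cv2.minAreaRect((p[m][:,:2]*1000).astype(np.float32));print(rc,np.median(p[m][:,2]))
m=(np.abs(p[...,2]-.173)<.006)&(np.abs(p[...,0]-.58)<.03)&(np.abs(p[...,1]+.05)<.12)
print('post',m.sum(),np.nanmedian(p[m],0),np.ptp(p[m],0))
print('post?',[ (proj(c,[.5826,-.0565,.174])),proj(c,[.59,-.0804,.12])])
E
```

```text
time: 1.62
ee_pos: [0.3318, 0.4011, 0.2373]
eef_rot: [0.551, 3.092, 0.002]
force: [-0.0, 0.4, 0.4]
finger_gap: 0.001
gripper_force: 0.0
time: 2.28
ee_pos: [0.4313, 0.1715, 0.2692]
eef_rot: [0.548, 3.092, 0.002]
force: [0.3, 1.3, 0.4]
finger_gap: -0.005
gripper_force: 0.0
time: 2.95
ee_pos: [0.5328, -0.062, 0.3014]
eef_rot: [-0.019, 3.14, -0.004]
force: [-0.2, 0.0, 0.2]
finger_gap: -0.001
gripper_force: 0.0
[ 0.5328 -0.062   0.3014] [-0.0187  3.1397 -0.0042] [-0.2224  0.0061  0.2294] [-0.3433  0.1654  0.441   1.7504 -0.0717  1.2401  1.6984]
plate_face [198.  238.7] 0.74 [ 0.6943 -0.1762  0.0049]
plate_face [238.4 179.1] 0.63 [ 0.5459 -0.0895  0.1295]
gate_post [274.4 220.7] 0.83 [ 0.5836 -0.0447  0.1734]
shoe_at [269.3 160.5] 0.82 [ 0.522  -0.0507  0.1272]
shoe_at [ 62.3 193.5] 0.59 [ 0.6043 -0.3985  0.0195]
stand [244.8 182.5] 0.57 [ 0.5502 -0.0814  0.1299]
((533.0111694335938, -46.165245056152344), (109.84256744384766, 198.3538055419922), 1.3267138004302979) 0.11958420421463578
post 145 [ 0.5791 -0.0452  0.1733] [0.0137 0.0132 0.0084]
post? [array([264.2765, 219.9607]), array([246.0911, 208.9805])]
```

View pics/w1.png

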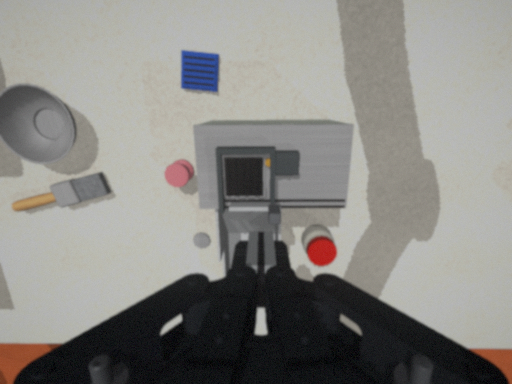

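Looking from the wrist: plate at (244,178) in the lane, brass shoe at (268,161), and gate post at (274,219), whose depth gives y≈-0.045. So the gate already stands roughly 10 mm open. I'll go down beside the post on its right (-y) side with the fingers closed.

```bash
python3 -m handwheel '[{"slide":[-0.24,-0.077,0.5],"twist":-0.008,"fingers":255},{"slide":[-0.24,-0.077,0.5],"twist":-0.008,"fingers":255},{"slide":[-0.24,-0.077,0.5],"twist":-0.008,"fingers":255},{"slide":[-0.24,-0.077,0.745],"twist":-0.008,"fingers":255},{"slide":[-0.24,-0.077,0.745],"twist":-0.008,"fingers":255},{"slide":[-0.24,-0.077,0.745],"twist":-0.008,"fingers":255},{"slide":[-0.24,-0.077,0.745],"twist":-0.008,"fingers":255}]'
python3 - <<'E'
from h import *
np.set_printoptions(precision=4,suppress=True)
o=bot.get_obs();print(o['time'],o['ee_pos'],o['eef_rot'],o['force'])
c=cap('wrist');cv2.imwrite('pics/w2.png',c['img'][:,:,::-1]);p=cloud(c)
for l in ['plate_face','gate_post','lane','shoe_at']:
    for d in bot.spot_point('wrist',l)[:2]:
        print(l,np.round(d['pixel'],1),round(d['confidence'],2),world(c,d['pixel']))
E
```

```text
time: 3.83
ee_pos: [0.5792, -0.0727, 0.1532]
eef_rot: [-0.041, 3.141, 0.001]
force: [-0.4, 0.3, 1.0]
finger_gap: -0.0
gripper_force: 0.0
3.8333 [ 0.5792 -0.0727  0.1532] [-0.0413  3.1405  0.0006] [-0.3616  0.3366  1.0156]
plate_face [247.3 167.6] 0.82 [ 0.5446 -0.0821  0.1298]
gate_post [309.6 244. ] 0.68 [ 0.5806 -0.0424  0.1735]
shoe_at [286.9 136.4] 0.84 [ 0.5224 -0.0549  0.1262]
```

View pics/w2.png

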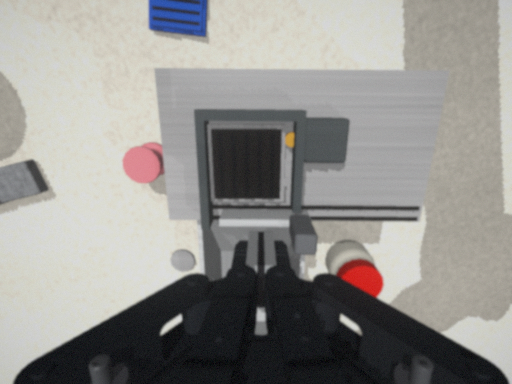

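Now I push the gate open at a moderate pace.

```bash
python3 -m handwheel '[{"slide":[0,0.01,0],"twist":0,"fingers":255},{"slide":[0,0.02,0],"twist":0,"fingers":255},{"slide":[0,0.03,0],"twist":0,"fingers":255},{"slide":[0,0.04,0],"twist":0,"fingers":255},{"slide":[0,0.05,0],"twist":0,"fingers":255},{"slide":[0,0.06,0],"twist":0,"fingers":255},{"slide":[0,0.075,0],"twist":0,"fingers":255},{"slide":[0,0.09,0],"twist":0,"fingers":255},{"slide":[0,0.105,0],"twist":0,"fingers":255},{"slide":[0,0.12,0],"twist":0,"fingers":255}]'
python3 -m handwheel '[{"slide":[0,0.015,0],"twist":0,"fingers":255},{"slide":[0,0.03,0],"twist":0,"fingers":255},{"slide":[0,0.045,0],"twist":0,"fingers":255},{"slide":[0,0.06,0],"twist":0,"fingers":255},{"slide":[0,0.075,0],"twist":0,"fingers":255},{"slide":[0,0.09,0],"twist":0,"fingers":255},{"slide":[0,0.105,0],"twist":0,"fingers":255},{"slide":[0,0.12,0],"twist":0,"fingers":255},{"slide":[0,0.135,0],"twist":0,"fingers":255},{"slide":[0,0.15,0],"twist":0,"fingers":255}]'
python3 - <<'E'
from h import *
np.set_printoptions(precision=4,suppress=True)
o=bot.get_obs();print(o['time'],o['ee_pos'],o['force'])
c=cap('wrist');p=cloud(c)
print([ (np.round(d['pixel']),world(c,d['pixel'])) for d in bot.spot_point('wrist','gate_post')[:1]])
m=(np.abs(p[...,2]-.174)<.003)&(np.abs(p[...,0]-.58)<.03)&(np.abs(p[...,1])<.05)
print(m.sum(),np.nanmedian(p[m],0),np.nanmin(p[m],0),np.nanmax(p[m],0))
E
```

```text
time: 4.92
ee_pos: [0.5781, -0.0492, 0.152]
eef_rot: [0.039, -3.141, -0.0]
force: [-0.3, 0.1, 0.1]
finger_gap: -0.0
gripper_force: 0.0
time: 5.75
ee_pos: [0.5774, -0.0193, 0.1521]
eef_rot: [0.039, -3.141, -0.0]
force: [0.0, -0.6, -0.1]
finger_gap: 0.0
gripper_force: 0.0
5.75 [ 0.5774 -0.0193  0.1521] [ 0.0268 -0.5845 -0.096 ]
[(array([217., 246.]), array([ 0.5811, -0.0441,  0.1736]))]
448 [ 0.5799 -0.0436  0.1733] [ 0.5736 -0.0499  0.171 ] [ 0.5879 -0.0377  0.1754]
```

```bash
python3 - <<'E'
from h import *
np.set_printoptions(precision=4,suppress=True)
c=cap('wrist');cv2.imwrite('pics/w3.png',c['img'][:,:,::-1]);p=cloud(c)
o=bot.get_obs();print(proj(c,o['ee_pos']))
for u in range(160,320,10): print(u,p[246,u], p[200,u])
E
```

```text
[258.4085 226.4741]
160 [ 0.6438 -0.1214  0.0607] [ 0.5698 -0.0931  0.1254]
170 [ 0.6592 -0.1209  0.0322] [ 0.5691 -0.0851  0.1269]
180 [ 0.6614 -0.1107  0.0275] [ 0.569  -0.0778  0.1268]
190 [ 0.661  -0.0989  0.0277] [ 0.5688 -0.0704  0.1266]
200 [ 0.6609 -0.0872  0.0275] [ 0.5688 -0.0631  0.1262]
210 [ 0.5815 -0.048   0.1728] [ 0.5681 -0.0554  0.1278]
220 [ 0.5804 -0.0418  0.1744] [ 0.5645 -0.0466  0.1374]
230 [ 0.6597 -0.0517  0.0281] [ 0.571  -0.0417  0.1182]
240 [ 0.5704 -0.0287  0.1924] [ 0.5699 -0.0338  0.1207]
250 [ 0.5654 -0.0233  0.2013] [ 0.5702 -0.0261  0.1194]
260 [ 0.5665 -0.0184  0.1991] [ 0.5699 -0.0185  0.1197]
270 [ 0.566  -0.0135  0.1997] [ 0.5698 -0.0107  0.1193]
280 [ 0.5694 -0.008   0.1932] [ 0.5695 -0.0031  0.1196]
290 [0.6711 0.0223 0.0033] [0.5693 0.0046 0.1197]
300 [0.6638 0.0329 0.0164] [0.5694 0.0124 0.1188]
310 [0.6623 0.0446 0.0187] [0.5689 0.02   0.1196]
```

View pics/w3.png

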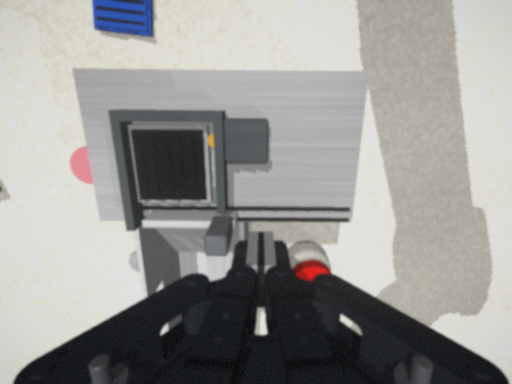

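```bash
python3 - <<'E'
from h import *
np.set_printoptions(precision=4,suppress=True)
c=cap('wrist');p=cloud(c)
o=bot.get_obs();print(o['ee_pos'],o['finger_gap'],proj(c,o['ee_pos']),proj(c,o['ee_pos']+[-.011,0,.0187]))
for v in range(222,270,3): print(v,p[v,252],p[v,260],p[v,266])
E
```

```text
[ 0.5774 -0.0196  0.1521] -0.001517321792299712 [258.5927 226.4696] [258.8235 222.5743]
222 [ 0.6403 -0.0274  0.0005] [ 0.6406 -0.0174 -0.0008] [ 0.6403 -0.0098 -0.0005]
225 [ 0.6446 -0.0273  0.    ] [ 0.6445 -0.0173 -0.0003] [ 0.6442 -0.0097  0.0001]
228 [ 0.649  -0.0273 -0.0004] [ 0.6487 -0.0171 -0.0004] [ 0.6489 -0.0095 -0.0012]
231 [ 0.5669 -0.0233  0.1814] [ 0.5659 -0.0189  0.1832] [ 0.5663 -0.0156  0.1822]
234 [ 0.5665 -0.0232  0.186 ] [ 0.5663 -0.0189  0.1862] [ 0.5658 -0.0157  0.1871]
237 [ 0.566  -0.0231  0.1906] [ 0.5656 -0.0189  0.1911] [ 0.5658 -0.0158  0.1905]
240 [ 0.5665 -0.023   0.193 ] [ 0.5664 -0.0189  0.1929] [ 0.5663 -0.0158  0.193 ]
243 [ 0.5661 -0.0229  0.1969] [ 0.5661 -0.0189  0.1967] [ 0.5655 -0.0159  0.1977]
246 [ 0.5662 -0.0228  0.1998] [ 0.566  -0.0189  0.2   ] [ 0.5659 -0.0159  0.2   ]
249 [ 0.5663 -0.0227  0.2026] [ 0.5662 -0.0189  0.2027] [ 0.566  -0.016   0.2029]
252 [ 0.5665 -0.0226  0.2051] [ 0.5657 -0.0189  0.2064] [ 0.5659 -0.0161  0.2058]
255 [ 0.5661 -0.0225  0.2085] [ 0.5658 -0.0189  0.2089] [ 0.5662 -0.0161  0.2082]
258 [ 0.5662 -0.0225  0.2111] [ 0.5656 -0.0189  0.2119] [ 0.5659 -0.0162  0.2113]
261 [ 0.5656 -0.0224  0.2145] [ 0.5658 -0.0189  0.214 ] [ 0.5667 -0.0162  0.2124]
264 [ 0.5664 -0.0223  0.2156] [ 0.5661 -0.0188  0.216 ] [ 0.5667 -0.0162  0.2149]
267 [ 0.565  -0.0222  0.2202] [ 0.5674 -0.0188  0.2162] [ 0.5672 -0.0162  0.2165]
```

The picture and depth show the finger tips at z≈0.180, although the reported TCP is 0.152. So the real tips sit about 28 mm above the reported TCP, and they passed over the post, which didn't move. I'll go back over it and go lower.

```bash
python3 -m handwheel '[{"slide":[-0.01,-0.14,0],"twist":0,"fingers":255},{"slide":[-0.01,-0.275,0],"twist":0,"fingers":255},{"slide":[-0.01,-0.275,0],"twist":0,"fingers":255},{"slide":[-0.01,-0.275,0.05],"twist":0,"fingers":255},{"slide":[-0.01,-0.275,0.1],"twist":0,"fingers":255},{"slide":[-0.01,-0.275,0.13],"twist":0,"fingers":255},{"slide":[-0.01,-0.275,0.145],"twist":0,"fingers":255},{"slide":[-0.01,-0.275,0.145],"twist":0,"fingers":255}]'
python3 -m handwheel '[{"slide":[0,0.015,0],"twist":0,"fingers":255},{"slide":[0,0.03,0],"twist":0,"fingers":255},{"slide":[0,0.04,0],"twist":0,"fingers":255},{"slide":[0,0.05,0],"twist":0,"fingers":255},{"slide":[0,0.06,0],"twist":0,"fingers":255},{"slide":[0,0.07,0],"twist":0,"fingers":255},{"slide":[0,0.08,0],"twist":0,"fingers":255},{"slide":[0,0.09,0],"twist":0,"fingers":255},{"slide":[0,0.1,0],"twist":0,"fingers":255},{"slide":[0,0.11,0],"twist":0,"fingers":255}]'
python3 - <<'E'
from h import *
np.set_printoptions(precision=4,suppress=True)
c=cap('wrist');p=cloud(c)
o=bot.get_obs();print(o['time'],o['ee_pos'],o['force'])
m=(np.abs(p[...,2]-.174)<.003)&(np.abs(p[...,0]-.58)<.03)&(np.abs(p[...,1])<.06)
print(m.sum(),np.nanmedian(p[m],0),np.nanmin(p[m],0),np.nanmax(p[m],0))
for v in range(222,246,3): print(v,p[v,252],p[v,266])
E
```

```text
time: 6.62
ee_pos: [0.5799, -0.0734, 0.1215]
eef_rot: [0.042, -3.139, -0.001]
force: [0.0, 0.2, 0.0]
finger_gap: 0.001
gripper_force: 0.0
time: 7.45
ee_pos: [0.5806, -0.0524, 0.1233]
eef_rot: [-0.039, 3.14, -0.0]
force: [2.0, -3.0, 0.7]
finger_gap: 0.005
gripper_force: 1.1
7.5 [ 0.5806 -0.0518  0.1233] [ 1.3607 -1.3676  0.9822]
803 [ 0.5755 -0.0329  0.1734] [ 0.5683 -0.0598  0.171 ] [ 0.5864 -0.024   0.177 ]
222 [ 0.5787 -0.0573  0.1206] [ 0.571  -0.0484  0.1378]
225 [ 0.5786 -0.0572  0.1257] [ 0.5731 -0.0484  0.1374]
228 [ 0.5786 -0.057   0.1303] [ 0.578  -0.0481  0.1312]
231 [ 0.57   -0.0565  0.1529] [ 0.57   -0.0487  0.1525]
234 [ 0.5696 -0.0564  0.1575] [ 0.5693 -0.0489  0.1576]
237 [ 0.5691 -0.0562  0.1619] [ 0.5695 -0.0489  0.1608]
240 [ 0.5695 -0.0562  0.1646] [ 0.569  -0.049   0.1651]
243 [ 0.5694 -0.0561  0.1681] [ 0.5694 -0.049   0.1676]
```

The post is being pushed with about 3 N, so I continue.

```bash
python3 -m handwheel '[{"slide":[0,0.015,0],"twist":0,"fingers":255},{"slide":[0,0.035,0],"twist":0,"fingers":255},{"slide":[0,0.055,0],"twist":0,"fingers":255},{"slide":[0,0.075,0],"twist":0,"fingers":255},{"slide":[0,0.095,0],"twist":0,"fingers":255},{"slide":[0,0.115,0],"twist":0,"fingers":255},{"slide":[0,0.135,0],"twist":0,"fingers":255},{"slide":[0,0.155,0],"twist":0,"fingers":255},{"slide":[0,0.175,0],"twist":0,"fingers":255},{"slide":[0,0.195,0],"twist":0,"fingers":255}]'
python3 -m handwheel '[{"slide":[0,0.015,0],"twist":0,"fingers":255},{"slide":[0,0.025,0],"twist":0,"fingers":255},{"slide":[0,0.03,0],"twist":0,"fingers":255}]'
python3 - <<'E'
from h import *
np.set_printoptions(precision=4,suppress=True)
c=cap('wrist');p=cloud(c)
o=bot.get_obs();print(o['time'],o['ee_pos'],o['force'])
m=(np.abs(p[...,2]-.174)<.003)&(np.abs(p[...,0]-.58)<.03)&(np.abs(p[...,1])<.06)
print(m.sum(),np.nanmedian(p[m],0),np.nanmin(p[m],0),np.nanmax(p[m],0))
E
```

```text
time: 8.33
ee_pos: [0.5792, -0.0132, 0.123]
eef_rot: [0.039, -3.141, -0.0]
force: [1.8, -2.1, 1.2]
finger_gap: -0.005
gripper_force: 1.1
time: 8.58
ee_pos: [0.579, -0.0071, 0.123]
eef_rot: [0.04, -3.141, -0.0]
force: [2.1, -2.1, 1.5]
finger_gap: 0.002
gripper_force: 1.0
8.6333 [ 0.579 -0.007  0.123] [ 0.7871 -1.6734  0.8715]
840 [0.5737 0.0112 0.1735] [ 0.567  -0.0199  0.171 ] [0.5847 0.0215 0.177 ]
```

```bash
python3 -m handwheel '[{"slide":[0,0.008,0],"twist":0,"fingers":255},{"slide":[0,0.016,0],"twist":0,"fingers":255},{"slide":[0,0.024,0],"twist":0,"fingers":255},{"slide":[0,0.032,0],"twist":0,"fingers":255}]'
for i in 1 2 3; do python3 -m handwheel '[{"slide":[0,0.004,0],"twist":0,"fingers":255}]' | grep -E "ee_pos|force"; done
```

```text
time: 8.97
ee_pos: [0.5787, -0.0012, 0.123]
eef_rot: [0.039, -3.141, -0.0]
force: [1.1, -3.0, 0.2]
finger_gap: -0.0
gripper_force: 1.0
ee_pos: [0.5787, -0.0001, 0.123]
force: [1.5, -1.5, -0.6]
gripper_force: 1.0
ee_pos: [0.5787, 0.0005, 0.123]
force: [0.7, -2.4, 0.5]
gripper_force: 1.0
ee_pos: [0.5787, 0.0013, 0.123]
force: [0.4, -1.6, 0.1]
gripper_force: 1.0
```

```bash

python3 -m handwheel '[{"slide":[0,0.004,0],"twist":0,"fingers":255}]' | grep -E "ee_pos|force"
python3 -m handwheel '[{"slide":[0,0.004,0],"twist":0,"fingers":255}]' | grep -E "ee_pos|force"
python3 - <<'E'
from h import *
np.set_printoptions(precision=4,suppress=True)
c=cap('wrist');p=cloud(c)
o=bot.get_obs();print(o['time'],o['ee_pos'],o['force'])
m=(np.abs(p[...,2]-.174)<.003)&(np.abs(p[...,0]-.58)<.03)&(np.abs(p[...,1])<.06)
print(m.sum(),np.nanmedian(p[m],0),np.nanmin(p[m],0),np.nanmax(p[m],0))
E
```

```text
ee_pos: [0.5787, 0.002, 0.123]
force: [0.4, -2.0, 0.1]
gripper_force: 1.0
ee_pos: [0.5787, 0.0028, 0.123]
force: [0.3, -2.0, -0.5]
gripper_force: 1.0
9.4333 [0.5787 0.0031 0.123 ] [ 0.4351 -2.8132  0.7947]
830 [0.5736 0.0211 0.1735] [ 0.5664 -0.0099  0.171 ] [0.5846 0.0315 0.177 ]
```

```bash

for i in 1 2; do python3 -m handwheel '[{"slide":[0,0.003,0],"twist":0,"fingers":255}]' | grep -E "ee_pos|^force"; done
```

```text
ee_pos: [0.5787, 0.0031, 0.123]
force: [0.3, -3.9, -0.2]
ee_pos: [0.5787, 0.0031, 0.123]
force: [0.7, -5.2, -0.3]
```

```bash

for i in 1 2; do python3 -m handwheel '[{"slide":[0,0.003,0],"twist":0,"fingers":255}]' | grep -E "ee_pos|^force"; done
```

```text
ee_pos: [0.5787, 0.0032, 0.123]
force: [-0.0, -6.2, -1.3]
ee_pos: [0.5787, 0.0032, 0.123]
force: [1.2, -7.1, -2.4]
```

The position has stopped changing and the force is rising, so the gate is at its open stop. I'll back off, lift, and go over to the plate, staying behind its centre.

```bash

python3 -m handwheel '[{"slide":[0,-0.02,0],"twist":0,"fingers":255},{"slide":[0,-0.03,-0.1],"twist":0,"fingers":255},{"slide":[0,-0.03,-0.25],"twist":0,"fingers":255},{"slide":[0.12,-0.22,-0.25],"twist":0,"fingers":255},{"slide":[0.25,-0.425,-0.25],"twist":0,"fingers":255},{"slide":[0.25,-0.425,-0.25],"twist":0,"fingers":255},{"slide":[0.25,-0.425,-0.1],"twist":0,"fingers":255},{"slide":[0.25,-0.425,-0.1],"twist":0,"fingers":255}]'
python3 - <<'E'
from h import *
np.set_printoptions(precision=4,suppress=True)
n=10
c=cap('wrist');p=cloud(c);save(c,'w4.png')
o=bot.get_obs();print(o['time'],o['ee_pos'],o['force'])
for l in ['plate_face','gate_post','shoe_at']:
    for d in bot.spot_point('wrist',l)[:1]: print(l,np.round(d['pixel'],1),round(d['confidence'],2),world(c,d['pixel']))
for d in bot.regions_of('wrist','plate')[:2]:
    q=p[d['region']];q=q[np.abs(q[:,2]-.129)<.003]; print(d['rect'],len(q), np.median(q,0) if len(q) else 0,np.percentile(q,[2,98],axis=0) if len(q) else 0)
for v in range(222,246,2): print(v,p[v,252],p[v,266])
E
```

```text
time: 10.43
ee_pos: [0.5273, -0.0803, 0.1399]
eef_rot: [0.037, -3.134, -0.004]
force: [-0.4, 1.5, -1.1]
finger_gap: -0.0
gripper_force: 0.0
10.4833 [ 0.5286 -0.0797  0.1412] [0.0471 0.0718 0.0724]
plate_face [255.3 244.7] 0.89 [ 0.5163 -0.0823  0.1866]
gate_post [431.  334.1] 0.83 [ 0.5149 -0.0292  0.2432]
shoe_at [294.7 210.1] 0.93 [ 0.5208 -0.0551  0.125 ]
[183.8, 57.7, 60.8, 65.8] 0 0 0
[255.8, 236.1, 72.1, 66.5] 2814 [ 0.5296 -0.0888  0.1295] [[ 0.5168 -0.1091  0.1262]
 [ 0.5633 -0.057   0.1308]]
222 [ 0.5288 -0.0853  0.1291] [ 0.528  -0.0754  0.1305]
224 [ 0.5303 -0.0852  0.1291] [ 0.5303 -0.0753  0.1286]
226 [ 0.5313 -0.0852  0.1305] [ 0.5312 -0.0753  0.1301]
228 [ 0.533  -0.0852  0.13  ] [ 0.5329 -0.0753  0.1298]
230 [nan nan nan] [ 0.5341 -0.0753  0.1305]
232 [ 0.5162 -0.0843  0.1724] [ 0.5164 -0.0767  0.1715]
234 [ 0.5162 -0.0842  0.1748] [ 0.5164 -0.0767  0.1742]
236 [ 0.5167 -0.0842  0.1763] [ 0.5167 -0.0767  0.1759]
238 [ 0.5163 -0.0841  0.1794] [ 0.5164 -0.0768  0.1788]
240 [ 0.5165 -0.084   0.1813] [ 0.5165 -0.0769  0.1809]
242 [ 0.5167 -0.084   0.1831] [ 0.5165 -0.0769  0.1832]
244 [ 0.5164 -0.0839  0.1858] [ 0.5161 -0.077   0.186 ]
```

View pics/w4.png

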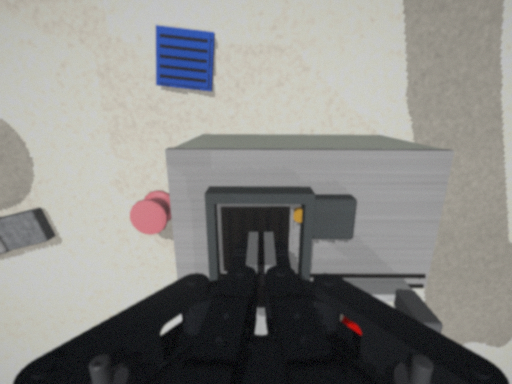

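The view shows the finger tips hovering over the rear of the black rubber face at (258,240), the shoe at (298,215), and the gate post out of the way at (405,300). I go down slowly and touch.

```bash

python3 -m handwheel '[{"slide":[-0.022,-0.015,0.07],"twist":0,"fingers":255},{"slide":[-0.022,-0.015,0.13],"twist":0,"fingers":255},{"slide":[-0.022,-0.015,0.17],"twist":0,"fingers":255},{"slide":[-0.022,-0.015,0.175],"twist":0,"fingers":255}]' | grep -E "ee_pos|^force"
for i in 1 2 3; do python3 -m handwheel '[{"slide":[0,0,0.004],"twist":0,"fingers":255}]' | grep -E "ee_pos|^force"; done
```

```text
ee_pos: [0.5348, -0.0832, 0.1071]
force: [-0.8, 0.3, -0.4]
ee_pos: [0.5355, -0.0835, 0.1074]
force: [0.4, 0.4, 0.7]
ee_pos: [0.5359, -0.0837, 0.1071]
force: [-0.7, -0.4, 0.3]
ee_pos: [0.5359, -0.0838, 0.1064]
force: [0.3, -0.1, 0.5]
```

```bash

python3 -m handwheel '[{"slide":[0.015,0,0.004],"twist":0,"fingers":255},{"slide":[0.02,0,0.008],"twist":0,"fingers":255}]' | grep -E "ee_pos|^force"
for i in 1 2 3 4; do python3 -m handwheel '[{"slide":[0,0,0.0025],"twist":0,"fingers":255}]' | grep -E "ee_pos|^force"; done
```

```text
ee_pos: [0.5311, -0.084, 0.1044]
force: [-0.1, -0.1, 0.1]
ee_pos: [0.531, -0.084, 0.1037]
force: [0.7, -0.4, -0.6]
ee_pos: [0.5313, -0.084, 0.1032]
force: [1.1, -0.3, 0.2]
ee_pos: [0.5314, -0.084, 0.1027]
force: [-1.1, 0.1, 7.3]
ee_pos: [0.5314, -0.084, 0.1027]
force: [-3.5, 0.8, 9.2]
```

```bash

python3 -m handwheel '[{"slide":[0,0,0.001],"twist":0,"fingers":255}]' | grep -E "ee_pos|^force"
python3 -m handwheel '[{"slide":[0,0,0.001],"twist":0,"fingers":255}]' | grep -E "ee_pos|^force"
python3 -m handwheel '[{"slide":[-0.003,0,0],"twist":0,"fingers":255}]' | grep -E "ee_pos|^force"
```

```text
ee_pos: [0.5314, -0.0839, 0.1027]
force: [-2.6, 0.5, 9.5]
ee_pos: [0.5314, -0.084, 0.1027]
force: [-3.8, 0.7, 9.5]
ee_pos: [0.5314, -0.0839, 0.1027]
force: [-5.0, 1.4, 10.5]
```

```bash

python3 -m handwheel '[{"slide":[0,0,0.002],"twist":0,"fingers":255}]' | grep -E "ee_pos|^force"
python3 -m handwheel '[{"slide":[-0.003,0,0.001],"twist":0,"fingers":255}]' | grep -E "ee_pos|^force"
python3 -m handwheel '[{"slide":[-0.003,0,0],"twist":0,"fingers":255}]' | grep -E "ee_pos|^force"
```

```text
ee_pos: [0.5314, -0.084, 0.1026]
force: [-6.7, 1.0, 15.0]
ee_pos: [0.5314, -0.0839, 0.1026]
force: [-8.9, 1.8, 18.0]
ee_pos: [0.5314, -0.0839, 0.1026]
force: [-11.0, 0.4, 17.9]
```

```bash

python3 -m handwheel '[{"slide":[-0.003,0,-0.0005],"twist":0,"fingers":255}]' | grep -E "ee_pos|^force"
python3 -m handwheel '[{"slide":[-0.003,0,-0.0005],"twist":0,"fingers":255}]' | grep -E "ee_pos|^force"
```

```text
ee_pos: [0.5316, -0.0839, 0.1026]
force: [-8.3, 1.0, 17.5]
ee_pos: [0.5319, -0.084, 0.1026]
force: [-10.1, 1.7, 16.9]
```

```bash

for i in 1 2 3; do python3 -m handwheel '[{"slide":[-0.004,0,-0.0004],"twist":0,"fingers":255}]' | grep -E "ee_pos|^force"; done
python3 - <<'E'
from h import *
c=cap('wrist');p=cloud(c);print(bot.get_obs()['time'])
for l in ['plate']:
  for d in bot.regions_of('wrist',l)[:2]:
    q=p[d['region']];q=q[np.abs(q[:,2]-.129)<.003]; print(d['rect'],len(q), np.percentile(q,[2,98],axis=0) if len(q) else 0)
E
```

```text
ee_pos: [0.5324, -0.084, 0.1026]
force: [-10.1, 1.2, 16.5]
ee_pos: [0.5332, -0.084, 0.1026]
force: [-10.5, 0.9, 16.8]
ee_pos: [0.5339, -0.0839, 0.1026]
force: [-10.4, 1.3, 15.6]
12.7333
[179.7, 41.8, 69.6, 81.6] 0 0
[261.6, 245.9, 93.5, 63.9] 3009 [[ 0.51736667 -0.1094007   0.12614455]
 [ 0.55300799 -0.05685842  0.13069451]]
```

```bash

for i in 1 2 3 4; do python3 -m handwheel '[{"slide":[-0.005,0,-0.0002],"twist":0,"fingers":255},{"slide":[-0.01,0,-0.0004],"twist":0,"fingers":255}]' | grep -E "ee_pos|^force"; done
```

```text
ee_pos: [0.5359, -0.0839, 0.1027]
force: [-9.4, 0.6, 15.0]
ee_pos: [0.5379, -0.0839, 0.1027]
force: [-10.2, 1.2, 13.9]
ee_pos: [0.5399, -0.0838, 0.1027]
force: [-9.5, 0.6, 14.7]
ee_pos: [0.5441, -0.0838, 0.1027]
force: [-0.4, 0.7, 4.1]
```

```bash

python3 -m handwheel '[{"slide":[0,0,0.0015],"twist":0,"fingers":255}]' | grep -E "ee_pos|^force"
python3 - <<'E'
from h import *
c=cap('wrist');p=cloud(c);print(bot.get_obs()['time'],bot.get_obs()['force'])
for l in ['plate']:
  for d in bot.regions_of('wrist',l)[:2]:
    q=p[d['region']];q=q[np.abs(q[:,2]-.129)<.003]; print(d['rect'],len(q), np.percentile(q,[2,98],axis=0) if len(q) else 0)
cv2.imwrite('pics/w5.png',cv2.resize(c['img'][130:300,170:350,::-1],None,fx=3,fy=3))
E
```

```text
ee_pos: [0.5457, -0.0837, 0.1027]
force: [-0.7, 1.4, 6.0]
13.5833 [0.48359746 0.04746748 3.8515173 ]
[259.4, 244.9, 89.5, 65.9] 3035 [[ 0.5289786  -0.10928414  0.12612541]
 [ 0.56487627 -0.05658914  0.13071362]]
[175.4, 32.6, 73.1, 65.3] 0 0
```

View pics/w5.png

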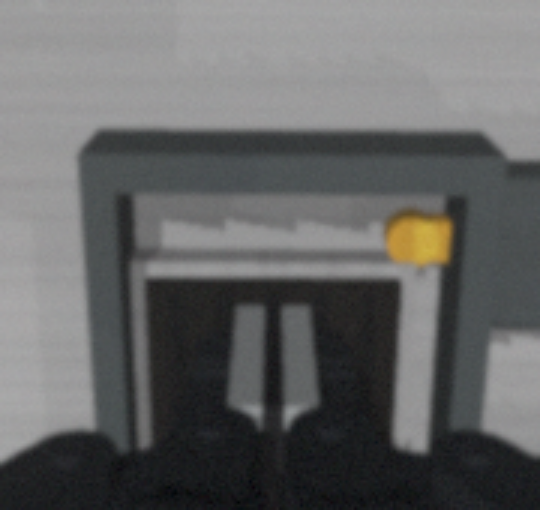

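The plate has moved with the fingers. The shoe at (418,240) in the crop is now behind its rear corner. I re-press and drag on.

```bash

python3 -m handwheel '[{"slide":[0,0,0.002],"twist":0,"fingers":255}]' | grep -E "ee_pos|^force"
python3 -m handwheel '[{"slide":[0,0,0.002],"twist":0,"fingers":255}]' | grep -E "ee_pos|^force"
python3 -m handwheel '[{"slide":[0,0,0.001],"twist":0,"fingers":255}]' | grep -E "ee_pos|^force"
```

```text
ee_pos: [0.5465, -0.0837, 0.1027]
force: [-0.6, 1.4, 10.4]
ee_pos: [0.5465, -0.0837, 0.1027]
force: [-1.5, 0.6, 14.1]
ee_pos: [0.5465, -0.0837, 0.1027]
force: [-1.8, 0.3, 14.3]
```

```bash

python3 -m handwheel '[{"slide":[-0.005,0,0],"twist":0,"fingers":255},{"slide":[-0.01,0,0],"twist":0,"fingers":255},{"slide":[-0.017,0,0],"twist":0,"fingers":255}]' | grep -E "ee_pos|^force"
python3 -m handwheel '[{"slide":[-0.008,0,0],"twist":0,"fingers":255},{"slide":[-0.016,0,0],"twist":0,"fingers":255},{"slide":[-0.024,0,0],"twist":0,"fingers":255}]' | grep -E "ee_pos|^force"
python3 -m handwheel '[{"slide":[-0.008,0,0],"twist":0,"fingers":255},{"slide":[-0.016,0,0],"twist":0,"fingers":255},{"slide":[-0.024,0,0],"twist":0,"fingers":255}]' | grep -E "ee_pos|^force"
```

```text
ee_pos: [0.5483, -0.0837, 0.1027]
force: [-5.1, 1.2, 16.3]
ee_pos: [0.5532, -0.0836, 0.1027]
force: [-5.5, 0.5, 16.2]
ee_pos: [0.558, -0.0835, 0.1027]
force: [-4.5, 0.4, 16.4]
```

```bash

python3 -m handwheel '[{"slide":[-0.01,0,0],"twist":0,"fingers":255},{"slide":[-0.02,0,0],"twist":0,"fingers":255},{"slide":[-0.03,0,-0.0005],"twist":0,"fingers":255}]' | grep -E "ee_pos|^force"
python3 -m handwheel '[{"slide":[-0.01,0,0],"twist":0,"fingers":255},{"slide":[-0.02,0,0],"twist":0,"fingers":255},{"slide":[-0.03,0,-0.0005],"twist":0,"fingers":255}]' | grep -E "ee_pos|^force"
python3 -m handwheel '[{"slide":[-0.01,0,0],"twist":0,"fingers":255},{"slide":[-0.02,0,0],"twist":0,"fingers":255},{"slide":[-0.03,0,-0.0005],"twist":0,"fingers":255}]' | grep -E "ee_pos|^force"
python3 - <<'E'
from h import *
c=cap('wrist');p=cloud(c);print(bot.get_obs()['time'],bot.get_obs()['force'])
for d in bot.regions_of('wrist','plate')[:2]:
    q=p[d['region']];q=q[np.abs(q[:,2]-.129)<.003]; print(d['rect'],len(q), np.percentile(q,[2,98],axis=0) if len(q) else 0)
E
```

```text
ee_pos: [0.564, -0.0834, 0.1027]
force: [-5.2, -0.7, 13.2]
ee_pos: [0.57, -0.0833, 0.1027]
force: [-3.3, -0.2, 11.7]
ee_pos: [0.576, -0.0832, 0.1027]
force: [-4.1, 0.0, 11.9]
15.4333 [-3.91712503 -0.31070923 12.89940508]
[259.5, 244.6, 92.7, 62.2] 3002 [[ 0.55931781 -0.10853005  0.12610967]
 [ 0.59506711 -0.05609053  0.13077844]]
[324.6, 200.5, 374.7, 271.6] 1521 [[ 0.50451664 -0.11031887  0.12608568]
 [ 0.58009853  0.03003471  0.13190257]]
```

```bash

python3 -m handwheel '[{"slide":[-0.008,0,0],"twist":0,"fingers":255},{"slide":[-0.016,0,0],"twist":0,"fingers":255},{"slide":[-0.025,0,0],"twist":0,"fingers":255}]' | grep -E "ee_pos|^force"
python3 -m handwheel '[{"slide":[-0.008,0,0],"twist":0,"fingers":255},{"slide":[-0.016,0,0],"twist":0,"fingers":255},{"slide":[-0.025,0,0],"twist":0,"fingers":255}]' | grep -E "ee_pos|^force"
python3 -m handwheel '[{"slide":[-0.005,0,0],"twist":0,"fingers":255}]' | grep -E "ee_pos|^force"
```

```text
ee_pos: [0.581, -0.0831, 0.1027]
force: [-4.1, 0.1, 12.8]
ee_pos: [0.586, -0.083, 0.1027]
force: [-3.8, -0.1, 12.0]
ee_pos: [0.5872, -0.083, 0.1026]
force: [-3.7, -0.1, 12.8]
```

Still flat, with no slip. I lift straight up to let it tip.

```bash

python3 -m handwheel '[{"slide":[0,0,-0.2],"twist":0,"fingers":255},{"slide":[0,0,-0.4],"twist":0,"fingers":255},{"slide":[0,0,-0.4],"twist":0,"fingers":255},{"slide":[0.2,0,-0.4],"twist":0,"fingers":255},{"slide":[0.3,0,-0.4],"twist":0,"fingers":255},{"slide":[0.3,0,-0.4],"twist":0,"fingers":255}]' | grep -E "time|ee_pos|^force"
python3 - <<'E'
from h import *
c=cap('wrist');p=cloud(c);save(c,'w6.png');print(c['pose'][:3,3])
for d in bot.regions_of('wrist','plate')[:3]:
    q=p[d['region']];print(d['confidence'],d['rect'],np.nanmedian(q,0))
E
```

```text
time: 16.57
ee_pos: [0.5225, -0.0847, 0.1803]
force: [-0.3, -0.3, 0.4]
[ 0.44603341 -0.08577201  0.35019454]
0.88 [199.1, 67.8, 48.4, 53.3] [ 0.4064469  -0.15704311  0.00946884]
```

View pics/w6.png

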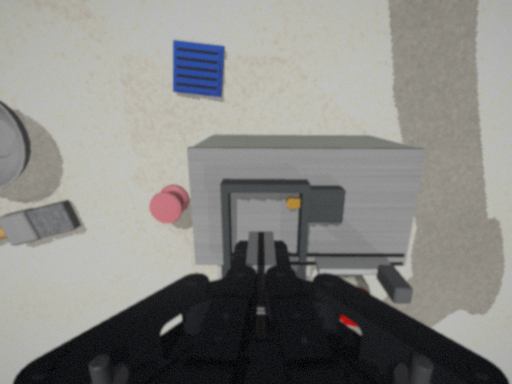

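The lane is empty: the gripper covers only its mouth and the shoe at (294,203) is fully out. I check the tray from the scene camera.

```bash
python3 - <<'E'
from h import *
np.set_printoptions(precision=4,suppress=True)
for n in ['scene','top']:
    c=cap(n);p=cloud(c)
    for d in bot.regions_of(n,'plate')[:4]:
        q=p[d['region']];print(n,round(d['confidence'],2),np.round(d['rect']),np.nanmedian(q,0),np.nanpercentile(q[:,2],[5,95]))
    if n=='scene': cv2.imwrite('pics/s2.png',cv2.resize(c['img'][150:330,130:310,::-1],(560,560),interpolation=cv2.INTER_CUBIC))
E
```

```text
scene 0.84 [165. 220.  24.  17.] [ 0.4155 -0.1596  0.0086] [-0.0006  0.0119]
scene 0.62 [251. 275.   9.   9.] [ 0.7417 -0.0706  0.0152] [0.0133 0.018 ]
top 0.65 [279. 133.  15.  18.] [ 0.7614 -0.081   0.0153] [0.0098 0.019 ]
top 0.22 [269. 169.  57. 107.] [ 0.579  -0.0314  0.1163] [0.0037 0.136 ]
```

View pics/s2.png

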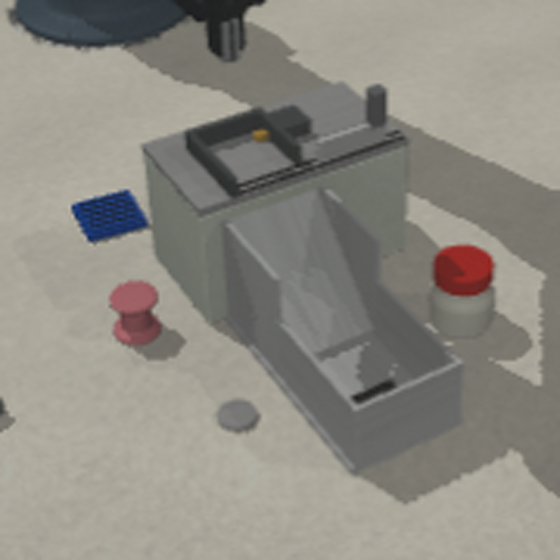

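The plate lies flat in the tray: black face at (375,390) in the crop, z≈0.015 against the expected 0.016. Now I go to the far (+y) side of the post.

```bash

python3 -m handwheel '[{"slide":[-0.303,0.697,0],"twist":0,"fingers":255},{"slide":[-0.303,0.697,0],"twist":0,"fingers":255},{"slide":[-0.303,0.697,0],"twist":0,"fingers":255},{"slide":[-0.303,0.697,0],"twist":0,"fingers":255},{"slide":[-0.303,0.697,0],"twist":0,"fingers":255},{"slide":[-0.303,0.697,0],"twist":0,"fingers":255}]' | grep -E "time|ee_pos|^force"
python3 - <<'E'
from h import *
c=cap('wrist');p=cloud(c)
print(bot.get_obs()['ee_pos'])
m=(np.abs(p[...,2]-.174)<.003)&(np.abs(p[...,0]-.58)<.03)&(np.abs(p[...,1]-.02)<.04)
print(m.sum(),np.nanmedian(p[m],0),np.nanpercentile(p[m],[2,98],axis=0))
E
```

```text
time: 17.37
ee_pos: [0.5846, 0.059, 0.18]
force: [0.1, -1.2, -0.1]
[0.58414296 0.05672131 0.18022094]
383 [0.57919708 0.02525019 0.17332025] [[0.57285582 0.01854274 0.17148284]
 [0.5862396  0.03147648 0.174706  ]]
```

```bash

python3 -m handwheel '[{"slide":[0.02,0,0.1],"twist":0,"fingers":255},{"slide":[0.02,0,0.2],"twist":0,"fingers":255},{"slide":[0.02,0,0.27],"twist":0,"fingers":255},{"slide":[0.02,0,0.287],"twist":0,"fingers":255},{"slide":[0.02,0,0.287],"twist":0,"fingers":255}]' | grep -E "time|ee_pos|^force"
python3 -m handwheel '[{"slide":[0,-0.015,0],"twist":0,"fingers":255},{"slide":[0,-0.03,0],"twist":0,"fingers":255},{"slide":[0,-0.04,0],"twist":0,"fingers":255},{"slide":[0,-0.05,0],"twist":0,"fingers":255},{"slide":[0,-0.06,0],"twist":0,"fingers":255},{"slide":[0,-0.07,0],"twist":0,"fingers":255},{"slide":[0,-0.08,0],"twist":0,"fingers":255},{"slide":[0,-0.09,0],"twist":0,"fingers":255},{"slide":[0,-0.1,0],"twist":0,"fingers":255}]' | grep -E "time|ee_pos|^force"
```

```text
time: 17.83
ee_pos: [0.5791, 0.0547, 0.1226]
force: [0.9, -0.3, 0.1]
time: 18.58
ee_pos: [0.5807, 0.0371, 0.1237]
force: [1.0, 1.3, 1.6]
```

```bash

python3 -m handwheel '[{"slide":[0,-0.015,0],"twist":0,"fingers":255},{"slide":[0,-0.03,0],"twist":0,"fingers":255},{"slide":[0,-0.05,0],"twist":0,"fingers":255},{"slide":[0,-0.07,0],"twist":0,"fingers":255},{"slide":[0,-0.09,0],"twist":0,"fingers":255},{"slide":[0,-0.11,0],"twist":0,"fingers":255},{"slide":[0,-0.13,0],"twist":0,"fingers":255},{"slide":[0,-0.15,0],"twist":0,"fingers":255},{"slide":[0,-0.17,0],"twist":0,"fingers":255},{"slide":[0,-0.19,0],"twist":0,"fingers":255}]' | grep -E "time|ee_pos|^force"
python3 -m handwheel '[{"slide":[0,-0.015,0],"twist":0,"fingers":255},{"slide":[0,-0.03,0],"twist":0,"fingers":255},{"slide":[0,-0.045,0],"twist":0,"fingers":255},{"slide":[0,-0.06,0],"twist":0,"fingers":255},{"slide":[0,-0.075,0],"twist":0,"fingers":255},{"slide":[0,-0.09,0],"twist":0,"fingers":255},{"slide":[0,-0.1,0],"twist":0,"fingers":255}]' | grep -E "time|ee_pos|^force"
python3 - <<'E'
from h import *
c=cap('wrist');p=cloud(c)
print(bot.get_obs()['ee_pos'])
m=(np.abs(p[...,2]-.174)<.003)&(np.abs(p[...,0]-.58)<.03)&(np.abs(p[...,1]+.045)<.04)
print(m.sum(),np.nanmedian(p[m],0),np.nanpercentile(p[m],[2,98],axis=0))
E
```

```text
time: 19.42
ee_pos: [0.5813, -0.0017, 0.1234]
force: [-0.6, 1.7, 2.5]
time: 20.0
ee_pos: [0.5816, -0.0218, 0.1233]
force: [-0.3, 2.9, 2.2]
[ 0.5816732  -0.0222332   0.12338542]
951 [ 0.5757823  -0.03883945  0.17344534] [[ 0.57003147 -0.04777855  0.1712225 ]
 [ 0.58643697 -0.0092471   0.17664   ]]
```

```bash

python3 -m handwheel '[{"slide":[0,-0.008,0],"twist":0,"fingers":255},{"slide":[0,-0.016,0],"twist":0,"fingers":255},{"slide":[0,-0.024,0],"twist":0,"fingers":255},{"slide":[0,-0.032,0],"twist":0,"fingers":255},{"slide":[0,-0.04,0],"twist":0,"fingers":255}]' | grep -E "time|ee_pos|^force"
for i in 1 2 3 4; do python3 -m handwheel '[{"slide":[0,-0.004,0],"twist":0,"fingers":255}]' | grep -E "ee_pos|^force"; done
```

```text
time: 20.47
ee_pos: [0.5818, -0.0294, 0.1233]
force: [-1.5, 2.2, 1.5]
ee_pos: [0.5818, -0.0304, 0.1233]
force: [0.0, 2.7, 1.6]
ee_pos: [0.5818, -0.0311, 0.1233]
force: [0.0, 1.3, 1.5]
ee_pos: [0.5818, -0.0318, 0.1233]
force: [-1.9, 1.8, 1.4]
ee_pos: [0.5819, -0.0325, 0.1233]
force: [-1.8, 1.7, 0.8]
```

```bash

for i in 1 2 3; do python3 -m handwheel '[{"slide":[0,-0.003,0],"twist":0,"fingers":255}]' | grep -E "ee_pos|^force"; done
```

```text
ee_pos: [0.5819, -0.0332, 0.1234]
force: [-1.0, 1.5, 1.3]
ee_pos: [0.5819, -0.0337, 0.1233]
force: [-1.4, 1.3, 0.6]
ee_pos: [0.5819, -0.0343, 0.1233]
force: [-0.9, 1.4, 0.5]
```

```bash

for i in 1 2 3 4 5; do python3 -m handwheel '[{"slide":[0,-0.003,0],"twist":0,"fingers":255}]' | grep -E "ee_pos|^force"; done
```

```text
ee_pos: [0.582, -0.0349, 0.1233]
force: [-1.7, 1.9, 0.4]
ee_pos: [0.582, -0.0355, 0.1233]
force: [-2.1, 2.8, 0.8]
ee_pos: [0.582, -0.0355, 0.1233]
force: [-1.6, 4.0, 1.7]
ee_pos: [0.582, -0.0355, 0.1233]
force: [-3.0, 5.1, 0.8]
ee_pos: [0.582, -0.0355, 0.1234]
force: [-2.6, 6.6, 1.8]
```

At the shut stop. I back off, lift clear, and check before handing in.

```bash

python3 -m handwheel '[{"slide":[0,0.03,0],"twist":0,"fingers":255},{"slide":[0,0.05,0],"twist":0,"fingers":255},{"slide":[0,0.05,-0.2],"twist":0,"fingers":255},{"slide":[0,0.05,-0.4],"twist":0,"fingers":255},{"slide":[0.1,0.05,-0.55],"twist":0,"fingers":255},{"slide":[0.1,0.05,-0.55],"twist":0,"fingers":255},{"slide":[0.1,0.05,-0.55],"twist":0,"fingers":255}]' | grep -E "time|ee_pos|^force"
python3 - <<'E'
from h import *
np.set_printoptions(precision=4,suppress=True)
c=cap('wrist');p=cloud(c)
m=(np.abs(p[...,2]-.174)<.003)&(np.abs(p[...,0]-.58)<.03)&(np.abs(p[...,1]+.045)<.04)
print('post',m.sum(),np.nanmedian(p[m],0),np.nanpercentile(p[m],[2,98],axis=0))
c=cap('top');p=cloud(c)
for d in bot.regions_of('top','plate')[:3]:
    q=p[d['region']];print(round(d['confidence'],2),np.round(d['rect']),np.nanmedian(q,0),np.nanpercentile(q,[3,97],axis=0))
c=cap('scene');cv2.imwrite('pics/s3.png',cv2.resize(c['img'][150:330,130:310,::-1],(560,560),interpolation=cv2.INTER_CUBIC))
E
```

```text
time: 22.05
ee_pos: [0.563, -0.0287, 0.2357]
force: [0.3, -0.5, -1.2]
post 217 [ 0.5802 -0.0549  0.1732] [[ 0.5742 -0.062   0.1714]
 [ 0.5872 -0.0486  0.1747]]
0.77 [306. 242.  17.  18.] [ 0.4093 -0.1568  0.0095] [[ 0.3843 -0.1799  0.0047]
 [ 0.4317 -0.1333  0.0139]]
```

View pics/s3.png

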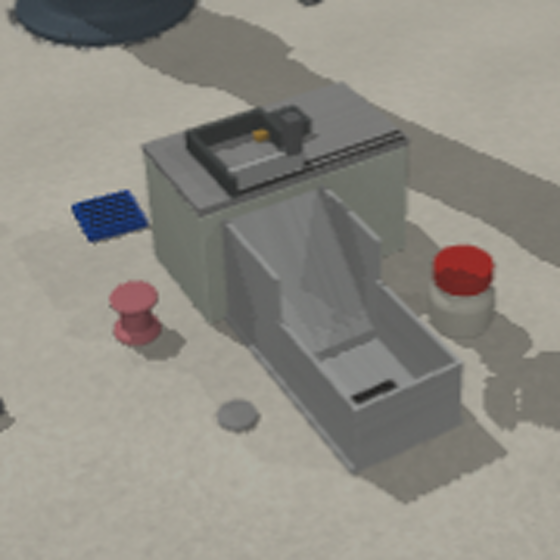

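The plate is in the tray against its far wall, the gate panel is across the lane, and the post has moved back 80 mm. The other things haven't moved and the arm is clear.

```bash
python3 -c "
from station import bot
print(bot.close_job())"
```

```text
the job is handed in; nothing more can be done
None
```

The job is handed in at about 22 s: I opened the gate to its stop, dragged the plate off the ledge so it lies flat in the catch tray, and shut the gate to its stop, with force readings under 25 N throughout.

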